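# Pack the cable-repair kit into its foam-lined crate

## Task

Pack the cable-repair kit: put the aluminium adapter box, the round connector tin, the small clip-on ferrite and the coax wrench into the foam-lined crate, each flat on the floor of the cut-out made for its own outline, the tin lid up. The handheld tester is not part of the kit: leave it where it is.

Things in the scene. Friction and masses are not known exactly. Their poses are not given: they have to be found in the camera images.
- adapter_box: kit part: plain grey aluminium box with a small coax connector at each end, 55 (x) x 114 (y, over the connectors; the box alone spans about y -48 to +57) x 26 mm high, 0.25 to 0.45 kg, lying flat on the desk. Origin: middle of its underside; y along its length, x across, z up. Grasp across x.
- connector_tin: kit part: round metal tin with a red lid (the lid stays on), diameter 67 mm, 34 mm high, 0.1 to 0.18 kg, standing on its base, lid up. Origin: middle of its underside; z up. Grasp across the diameter, any way round.
- ferrite: kit part: small grey clip-on cable ferrite, a rounded block 20 (x) x 32 (y) x 19 mm high, 0.045 kg. Origin: middle of its underside; y along its length, z up. Grasp across x.
- coax_wrench: kit part: slim fork wrench with a blue handle, 22 (x) x 140 (y) mm, lying flat. Blue handle from y = 0 to y = +70, 12 mm wide, 10 mm high; metal shank and 22 mm wide fork, 4 mm high, to y = -70; 0.09 kg. Origin: middle of its length on the underside; z up. Grasp the handle across x at about y = +20, near the balance point.
- foam_box: one of four fixed charcoal foam blocks, 117 (x) x 168 (y) mm, filling a grey crate two by two; foam surface 65 mm, crate rim 78 mm above the desk. Cut-out, for the adapter box, is the big rectangle: 72 (x) x 130 (y) mm, 16 mm deep. A finger scoop 9 mm deep, 46 mm wide in y, runs through its middle to x = +-54 mm. Origin: middle of the cut-out's light grey floor; y along it, z up.
- foam_tin: one of four fixed charcoal foam blocks, 117 (x) x 168 (y) mm, filling a grey crate two by two; foam surface 65 mm, crate rim 78 mm above the desk. Cut-out, for the tin, is the round one: diameter 83 mm, 12 mm deep, without a finger scoop (the tin stands 22 mm proud of the foam). Origin: middle of the cut-out's light grey floor; y along it, z up.
- foam_ferrite: one of four fixed charcoal foam blocks, 117 (x) x 168 (y) mm, filling a grey crate two by two; foam surface 65 mm, crate rim 78 mm above the desk. Cut-out, for the ferrite, is the small one: 36 (x) x 48 (y) mm, 12 mm deep. A finger scoop 9 mm deep, 47 mm wide in y, runs through its middle to x = +-54 mm. Origin: middle of the cut-out's light grey floor; y along it, z up.
- foam_wrench: one of four fixed charcoal foam blocks, 117 (x) x 168 (y) mm, filling a grey crate two by two; foam surface 65 mm, crate rim 78 mm above the desk. Cut-out, for the coax wrench, is the long narrow one: 38 (x) x 156 (y) mm, 10 mm deep; the wrench may point either way in it. A finger scoop 9 mm deep, 84 mm wide in y, runs through its middle to x = +-54 mm. Origin: middle of the cut-out's light grey floor; y along it, z up.
- tester: not part of the kit: handheld tester, grey with a black display and two orange buttons, 45 x 110 x 28 mm, lying loose on the desk. Origin: middle of its underside. Behind it a big computer screen stands upright to 0.5 m (front face at world x about 0.66 m, from y = 0.2 m to the left): swing the arm round in front of it.
Not all that is in view belongs to the job. What is shaped like the adapter_box but red is not meant.

How it is judged:
At the end, for the whole second after the job is handed in: Each of the four kit parts lies at rest on the floor of its own cut-out: centre within 15 mm of the cut-out's, underside within 4 mm of its floor, level within 0.1 rad; the adapter box and the wrench along their cut-outs (horizontal distance between adapter_box and foam_box below 0.015 m and z of adapter_box in the frame of foam_box between -0.004 and 0.004 m and angle between each of adapter_box, connector_tin, ferrite, coax_wrench's own z axis and vertical below 0.1 rad and linear speed of each of adapter_box, connector_tin, ferrite, coax_wrench below 0.02 m/s and angle between the y axis of adapter_box and the y axis of foam_box, either way round below 0.3 rad and horizontal distance between connector_tin and foam_tin below 0.015 m and z of connector_tin in the frame of foam_tin between -0.004 and 0.004 m and horizontal distance between ferrite and foam_ferrite below 0.015 m and z of ferrite in the frame of foam_ferrite between -0.004 and 0.004 m and horizontal distance between coax_wrench and foam_wrench below 0.015 m and z of coax_wrench in the frame of foam_wrench between -0.004 and 0.004 m and angle between the y axis of coax_wrench and the y axis of foam_wrench, either way round below 0.3 rad); the robot touches nothing.
It fails at once if the tester is moved by more than 30 mm (distance of tester from where it was at the start of the episode above 0.03 m).
It also fails if it takes over 112 s, if anything falls off the work surface, if the arm or the gripper's body presses on something with over 40 N, if the wrist force passes 120 N, or if a joint passes its speed limit or range.

## Robot

A 7-joint arm with a two-finger parallel gripper is mounted at the origin on a cart in front of the work surface, level with it; the furniture and walls round the work are solid. World frame = base frame: x ahead of the robot, y to its left, z up, the work surface at z = 0. Lengths are in m, angles in rad, forces in N, time in s.
With the tool pointing down it reaches from about 0.425 to 0.875 m from the base axis. Payload 4.7 kg.
Tool frame: the origin (TCP) lies where the fingers leave the gripper's body, on its centre line; the fingertips stand 70 mm ahead of it and the grasp point (between the pads) lies 51 mm ahead of it; z points along the fingers, y is the line along which they close (so a half turn about z gives the same grasp; the last joint's range is limited). The gripper opens to 87 mm and grips with 3 to 60 N. Pads are 19 mm wide; open, the fingers measure 117 mm over their backs; the gripper's body (75 mm by 190 mm) begins 51 mm behind the grasp point.
Start: joints at [1.231, 0.321, -0.07, 1.45, 0.023, 1.371, -0.057], TCP at [0.225, -0.61, 0.292] pointing down, gripper open.
Joint ranges: [-2.86, 2.86], [-0.3, 2.09], [-1.38, 1.24], [0.06, 2.45], [-1.56, 4.7], [0.09, 2.05], [-2.69, 2.69]. Speed limits (rad/s): [2.57, 2.57, 3.14, 3.14, 3.14, 3.14, 3.14].

## Interface

Orientations are given as a rotation vector (axis times angle).
In Python, from bench import ctrl gives the robot as it stands.
- The arm moves only by the tool drive_tool, never from a script. Its argument "motion" is a list of rows, each a list of 3 entries, a list of its own where there are three numbers: the shift along the tool's x, y, z in cm, then the turn, a rotation vector about the tool's x, y, z in degrees, then the opening, from -1 (shut) to 1 (fully open). In form: [[[x, y, z], [ax, ay, az], claw], ...]. A call has 1 to 12 rows; each row shifts and turns the commanded pose from where the row before left it, along the tool's axes as they then stand; what a row does not reach is not made up. A row lasts 1/8 s, in which the tool goes at most 62.5 mm and 10.7 degrees, less where a joint would pass 70% of its speed; a pose out of reach is approached as far as the arm can. A call with a gripper value outside its range is refused whole. The fingers move at their own pace and stop on an object; "force" is the grip in N (left out, the last holds). Time passes only in rows, so rows that do not move let the fingers close. It gives the time, the measured TCP pose, the force, the opening and the grip force at its end, in the units of the state.
- ctrl.get_state(): the state, without advancing time (a new reading comes with each control period).
- ctrl.get_image(name): name is "scene" or "top" or "wrist"; returns the picture (400x640x3 uint8, red, green, blue); there is no depth.
- ctrl.calibration(name): a dict with "K" (3x3 intrinsics, pixels), "origin" and "attitude" of the camera in the world; the wrist camera has in their place "tool_from_camera" (4x4, takes a point from camera to tool coordinates, whose origin is the TCP and whose axes are the flange's). Camera axes: x right, y up, looking along -z (the intrinsics and any distortion apply to the point x, -y, -z); pixel columns grow to the right and rows downward; lengths in m; the calibration is good to about 2 mm. A picture is of the moment at which its call begins: read the wrist's pose just before it. calibration takes no time and is no camera call.
- ctrl.close_job(): hands the job in; it is judged then, once.
The state is a dict: "time": time; "joint_positions": joint angles; "qd": joint speeds; "joint_torque": joint torques, N m; "position": TCP position; "tool_rot": TCP orientation; "ft_force": force on the tool from outside, world axes, zero at the start; "torque": the same for the moment, N m; "grip_width": opening from 0.0 (shut) to 1.0 (fully open); "grip_force": force on a finger pad.
Only numpy, scipy, OpenCV 4.12 (cv2) and the standard library are available. Lean on these libraries where they do the work, as an engineer would, in place of code of your own. Each camera call takes 0.05 s, during which the arm holds its last target. There are 200 camera calls.

## Working session

There is one attempt and no reset: what is moved stays moved. The work goes in short steps, Python scripts to look and compute and a tool call to move; the robot and the scene stay as the last step left them, time stands still between calls to the robot, and variables do not carry over. Pictures are saved under pics/ and viewed, at most 14 in all, crops included, and the job is handed in when it is done.

Besides the shell and the picture viewer there is one more tool, called as name([rows], argument=value, ...), one row to a line, values as JSON. drive_tool: Moves the arm, as the interface text tells. Its arguments: {"type":"object","properties":{"motion":{"type":"array","items":{"type":"array"}},"force":{"type":"number"}},"required":["motion"]}

```bash
mkdir -p pics; python3 - <<'E'
from bench import ctrl
import cv2
for n in("top","scene","wrist"):
    print(n,ctrl.calibration(n))
    cv2.imwrite(f"pics/{n}0.png",ctrl.get_image(n)[:,:,::-1])
print(ctrl.get_state())
E
```

```text
top {'K': array([[374.2226125 ,   0.        , 313.19167612],
       [  0.        , 374.2226125 , 198.01032413],
       [  0.        ,   0.        ,   1.        ]]), 'origin': array([0.43662481, 0.12615729, 1.12550466]), 'attitude': array([ 0.05491874, -0.0590084 , -1.56821347])}
scene {'K': array([[431.87567074,   0.        , 318.20135032],
       [  0.        , 431.87567074, 193.66380782],
       [  0.        ,   0.        ,   1.        ]]), 'origin': array([-0.23983051,  0.76963035,  1.10073933]), 'attitude': array([ 0.39610617, -0.86271719, -2.09319643])}
wrist {'K': array([[293.92501196,   0.        , 321.79742999],
       [  0.        , 293.92501196, 196.06012857],
       [  0.        ,   0.        ,   1.        ]]), 'tool_from_camera': array([[-1.04462128e-04,  9.62687049e-01,  2.70617135e-01,
         7.42275835e-02],
       [ 9.99999922e-01, -2.27160324e-06,  3.94095379e-04,
        -4.41314318e-04],
       [ 3.80005253e-04,  2.70617155e-01, -9.62686974e-01,
        -9.25989339e-02],
       [ 0.00000000e+00,  0.00000000e+00,  0.00000000e+00,
         1.00000000e+00]])}
{'time': 0.15, 'joint_positions': array([ 1.23111641,  0.32161012, -0.07006979,  1.45137052,  0.02256576,
        1.37080074, -0.05688062]), 'qd': array([-5.47182570e-04, -7.57779141e-04,  9.94252598e-05, -3.30570463e-03,
       -1.07680266e-03,  2.27207694e-04,  2.86582755e-04]), 'joint_torque': array([ 6.88681885e-04, -4.91796291e+01, -4.04113065e-01, -3.12877607e+01,
       -6.39305566e-02,  4.04382858e-02,  1.12363580e-04]), 'position': array([ 0.22504594, -0.60946858,  0.29145241]), 'tool_rot': array([-3.09121582e+00, -5.52615902e-01,  4.75378380e-04]), 'ft_force': array([-0.45654328, -0.05054019,  0.14716853]), 'torque': array([ 0.07688387,  0.02104657, -0.00331985]), 'grip_force': 0.0, 'grip_width': 0.9982148837081617}
```

View pics/top0.png

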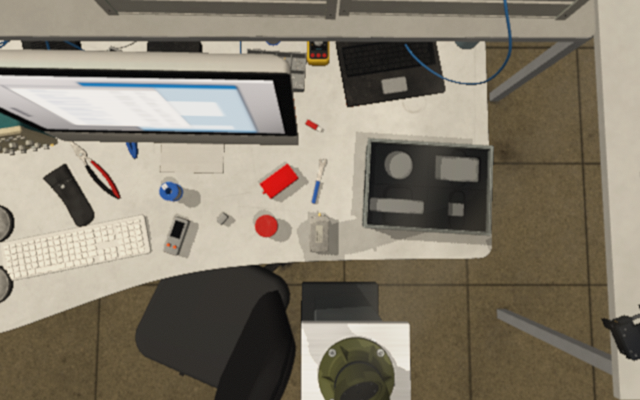

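View pics/scene0.png

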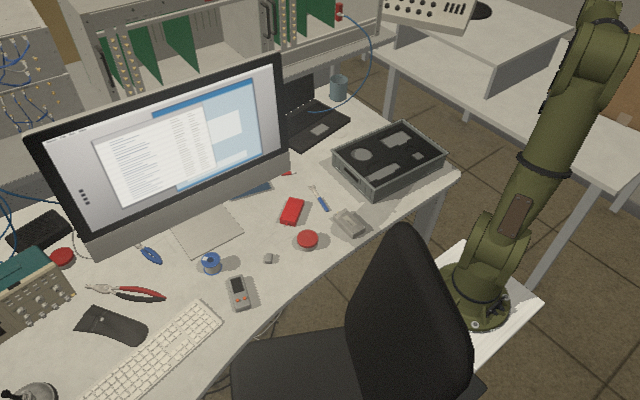

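The top view shows the following:
- **Crate:** around (428,187). The round cut-out is at (399,164), the box at (458,168), the wrench at (397,206) and the ferrite at (456,206).
- **Box-shaped things:** grey at (319,233) and red at (280,181). The grey one fits the description, and red is excluded.
- **Red round things:** the tin at (266,226). A second red-lidded round thing is at (61,257) in the scene view, far left. Part of the red cap at (314,125) is too small.
- **Ferrite:** (223,218).
- **Wrench:** the blue handle at (317,190). Other blue things are at (131,148) and (170,190).
- **Tester:** (177,234).

Next I'll confirm these in a crop.

```bash
cat > h.py <<'E'
import numpy as np, cv2
from scipy.spatial.transform import Rotation as R
from bench import ctrl
def cam(n, st=None):
    c=ctrl.calibration(n)
    if n=="wrist":
        T=np.eye(4); T[:3,:3]=R.from_rotvec(st["tool_rot"]).as_matrix(); T[:3,3]=st["position"]
        T=T@c["tool_from_camera"]; return c["K"],T[:3,:3],T[:3,3]
    return c["K"],R.from_rotvec(c["attitude"]).as_matrix(),np.array(c["origin"])
def ray(C,uv):
    K,A,o=C; p=np.linalg.inv(K)@np.array([uv[0],uv[1],1.]); return o,A@np.array([p[0],-p[1],-p[2]])
def onz(C,uv,z):
    o,d=ray(C,uv); return o+d*(z-o[2])/d[2]
def tri(C1,u1,C2,u2):
    (o1,d1),(o2,d2)=ray(C1,u1),ray(C2,u2)
    t=np.linalg.lstsq(np.c_[d1,-d2],o2-o1,rcond=None)[0]
    a,b=o1+d1*t[0],o2+d2*t[1]; return (a+b)/2,np.linalg.norm(a-b)
def proj(C,P):
    K,A,o=C; q=A.T@(np.array(P)-o); q=K@np.array([q[0],-q[1],-q[2]]); return q[:2]/q[2]
def blobs(m,amin,amax):
    out=[]
    for c in cv2.findContours(m.astype(np.uint8),cv2.RETR_CCOMP,cv2.CHAIN_APPROX_NONE)[0]:
        a=cv2.contourArea(c)
        if amin<a<amax: out.append((a,c))
    return out
E
python3 - <<'E'
from h import *
for n,(x0,y0,x1,y1) in dict(top=(200,110,500,260),scene=(220,110,470,320)).items():
    im=cv2.imread(f"pics/{n}0.png"); hsv=cv2.cvtColor(im,cv2.COLOR_BGR2HSV); H,S,V=cv2.split(hsv)
    if n=="top": cv2.imwrite("pics/top0c.png",cv2.resize(im[y0:y1,x0:x1],None,fx=2.66,fy=2.66,interpolation=cv2.INTER_CUBIC))
    C=cam(n)
    for nm,m in dict(red=((H<8)|(H>172))&(S>140)&(V>90),blue=(H>100)&(H<125)&(S>110)&(V>70)).items():
        for a,c in blobs(m,15,3000):
            (cx,cy),sz,an=cv2.minAreaRect(c)
            print(n,nm,a,np.round((cx,cy),1),np.round(sz,1),round(an),"z0:",np.round(onz(C,(cx,cy),0),3))
E
```

```text
top red 358.0 [266.  225.5] [21. 22.] 90 z0: [0.436 0.265 0.   ]
top red 611.5 [277.7 181.4] [18.6 37.4] 54 z0: [0.568 0.231 0.   ]
top red 121.5 [106.2 178.1] [45.6  5.9] 54 z0: [0.577 0.749 0.   ]
top red 40.5 [311.1 124.3] [11.2  4.6] 30 z0: [0.745 0.13  0.   ]
top blue 39.5 [315.2 191.9] [ 2.8 20.6] 13 z0: [0.537 0.117 0.   ]
top blue 179.5 [168.5 191. ] [18. 17.] 90 z0: [0.539 0.56  0.   ]
top blue 83.0 [131.5 149.5] [ 9. 15.] 0 z0: [0.665 0.676 0.   ]
top blue 345.0 [157.5  85.4] [155.1   3.3] 1 z0: [0.865 0.603 0.   ]
top blue 83.0 [422.   62.1] [49.6  5.2] 42 z0: [ 0.941 -0.213  0.   ]
top blue 65.5 [507.4  32.6] [ 7.7 65. ] 1 z0: [ 1.037 -0.482  0.   ]
scene red 77.0 [142.3 290.5] [45.1  5.1] 10 z0: [0.591 0.741 0.   ]
scene red 259.0 [ 61.5 255. ] [16.3 20.5] 45 z0: [0.861 0.888 0.   ]
scene red 242.5 [307. 238.] [16.4 19.6] 72 z0: [0.457 0.245 0.   ]
scene red 393.5 [290.9 211.3] [16.2 29. ] 21 z0: [0.583 0.219 0.   ]
scene red 16.5 [338.5   8. ] [8. 5.] 90 z0: [ 1.773 -0.988  0.   ]
scene blue 59.0 [210.  259.5] [13. 16.] 90 z0: [0.57  0.533 0.   ]
scene blue 22.0 [146.5 255.6] [15.6  3.2] 38 z0: [0.701 0.682 0.   ]
scene blue 25.0 [151.  251.7] [14.1  3.3] 34 z0: [0.707 0.665 0.   ]
scene blue 19.0 [ 18.7 195.1] [39.3  2.5] 15 z0: [1.215 0.931 0.   ]
scene blue 394.0 [202.   97.5] [  4.8 104.7] 71 z0: [1.384 0.139 0.   ]
scene blue 20.5 [19.8 55.8] [ 3.5 26.9] 45 z0: [2.261 0.697 0.   ]
```

View pics/top0c.png

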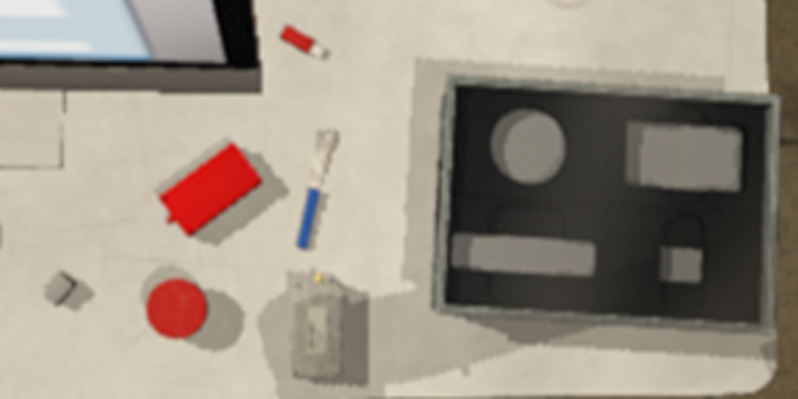

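The crop confirms the grey box at crop (318,330) as the adapter box, the round red tin at (176,308), the ferrite at (62,288) and the blue-handled wrench at (312,190). The crate cut-outs are clear. I'll move to a wrist view over the crate.

```bash
cat >> h.py <<'E'
def down(psi):
    p=np.radians(psi); return R.from_matrix(np.array([[np.cos(p),np.sin(p),0],[np.sin(p),-np.cos(p),0],[0,0,-1.]]))
def plan(targets,step=.055,start=None):
    "targets: (x,y,z,psi) of the TCP; prints rows"
    from scipy.spatial.transform import Slerp
    if start is None:
        s=ctrl.get_state(); p,q=s["position"],R.from_rotvec(s["tool_rot"])
    else: p,q=np.array(start[:3]),down(start[3])
    for t in targets:
        t=list(t); q2=down(t[3])
        if (q.inv()*q2).magnitude()>np.pi/2: print('big turn')
        n=max(int(np.ceil(np.linalg.norm(np.array(t[:3])-p)/step)),int(np.ceil(np.degrees((q.inv()*q2).magnitude())/8)),1)
        sl=Slerp([0,1],R.concatenate([q,q2])); rows=[]
        pc,qc=p.copy(),q
        for k in range(1,n+1):
            pn=p+(np.array(t[:3])-p)*k/n; qn=sl(k/n)
            sh=np.round(qc.inv().apply(pn-pc)*100,2); tu=np.round((qc.inv()*qn).as_rotvec(degrees=True),1)
            pc=pc+qc.apply(sh/100); qc=qc*R.from_rotvec(tu,degrees=True)
            rows.append(f"[{(sh+0.).tolist()},{(tu+0.).tolist()},c]")
        print(np.round(t,3).tolist(),n); print(",".join(rows)); p,q=pc,qc
def snap(name):
    s=ctrl.get_state(); im=ctrl.get_image("wrist")[:,:,::-1].copy(); cv2.imwrite(f"pics/{name}.png",im)
    np.savez(f"pics/{name}.npz",position=s["position"],tool_rot=s["tool_rot"]); return im
def load(name):
    return cv2.imread(f"pics/{name}.png"),cam("wrist",np.load(f"pics/{name}.npz"))
E
python3 - <<'E'
from h import *
plan([(.56,-.16,.36,90),(.56,-.24,.36,90),(.50,.15,.36,90)])
E
```

```text
[0.56, -0.16, 0.36, 90.0] 11
[[4.27, -2.78, -0.62],[0.0, 0.0, -6.3],c],[[4.55, -2.29, -0.62],[0.0, 0.0, -6.4],c],[[4.78, -1.77, -0.62],[0.0, 0.0, -6.3],c],[[4.95, -1.24, -0.62],[0.0, 0.0, -6.4],c],[[5.05, -0.68, -0.62],[0.0, 0.0, -6.3],c],[[5.09, -0.12, -0.62],[0.0, 0.0, -6.3],c],[[5.08, 0.44, -0.62],[0.0, 0.0, -6.4],c],[[5.0, 1.01, -0.62],[0.0, 0.0, -6.3],c],[[4.85, 1.54, -0.62],[0.0, -0.1, -6.4],c],[[4.65, 2.08, -0.62],[0.0, 0.0, -6.3],c],[[4.4, 2.58, -0.63],[-0.1, 0.0, -6.3],c]
[0.56, -0.24, 0.36, 90.0] 2
[[-4.0, 0.0, 0.0],[0.0, 0.0, 0.0],c],[[-4.0, 0.0, 0.0],[0.0, 0.0, 0.0],c]
[0.5, 0.15, 0.36, 90.0] 8
[[4.87, -0.75, 0.0],[0.0, 0.0, 0.0],c],[[4.88, -0.75, -0.01],[0.0, 0.0, 0.0],c],[[4.87, -0.76, 0.0],[0.0, 0.0, 0.0],c],[[4.88, -0.75, 0.0],[0.0, 0.0, 0.0],c],[[4.87, -0.75, 0.0],[0.0, 0.0, 0.0],c],[[4.88, -0.75, -0.01],[0.0, 0.0, 0.0],c],[[4.87, -0.76, 0.0],[0.0, 0.0, 0.0],c],[[4.88, -0.75, 0.0],[0.0, 0.0, 0.0],c]
```

drive_tool([
  [[4.3,-2.8,-0.6],[0,0,-6.3],1],
  [[4.5,-2.3,-0.6],[0,0,-6.4],1],
  [[4.8,-1.8,-0.6],[0,0,-6.3],1],
  [[4.9,-1.2,-0.6],[0,0,-6.4],1],
  [[5.0,-0.7,-0.6],[0,0,-6.3],1],
  [[5.1,-0.1,-0.6],[0,0,-6.3],1],
  [[5.1,0.4,-0.6],[0,0,-6.4],1],
  [[5.0,1.0,-0.6],[0,0,-6.3],1],
  [[4.8,1.5,-0.6],[0,0,-6.4],1],
  [[4.7,2.1,-0.6],[0,0,-6.3],1],
  [[4.4,2.6,-0.6],[0,0,-6.3],1],
  [[0,0,0],[0,0,0],1],
])

```text
time: 1.65
position: [0.5611, -0.1546, 0.3585]
tool_rot: [-2.211, -2.231, -0.005]
ft_force: [-1.0, 0.1, 0.0]
grip_width: 1.0
grip_force: 0.0
```

```bash
python3 - <<'E'
from h import *
s=ctrl.get_state();print(s["time"],s["position"],np.abs(s["qd"]).max()); snap("w1")
E
```

```text
1.65 [ 0.56114587 -0.15458945  0.35848869] 0.07305113330705175
```

drive_tool([
  [[-5,0,0],[0,0,0],1],
  [[-5,0,0],[0,0,0],1],
  [[0,0,0],[0,0,0],1],
  [[0,0,0],[0,0,0],1],
])

```text
time: 2.2
position: [0.5583, -0.2608, 0.3578]
tool_rot: [-2.224, -2.218, 0.0]
ft_force: [0.7, 0.4, 0.3]
grip_width: 1.002
grip_force: 0.0
```

```bash
python3 - <<'E'
from h import *
s=ctrl.get_state();print(s["time"],s["position"],np.abs(s["qd"]).max()); snap("w2")
E
```

```text
2.2 [ 0.55830014 -0.26084858  0.35777316] 0.029774427029679067
```

drive_tool([
  [[4.9,-0.7,0],[0,0,0],1],
  [[4.9,-0.7,0],[0,0,0],1],
  [[4.9,-0.7,0],[0,0,0],1],
  [[4.9,-0.7,0],[0,0,0],1],
  [[4.9,-0.7,0],[0,0,0],1],
  [[4.9,-0.7,0],[0,0,0],1],
  [[4.9,-0.7,0],[0,0,0],1],
  [[4.9,-0.7,0],[0,0,0],1],
  [[0,0,0],[0,0,0],1],
  [[0,0,0],[0,0,0],1],
])

```text
time: 3.5
position: [0.5028, 0.1321, 0.3583]
tool_rot: [2.22, 2.221, -0.001]
ft_force: [0.2, -0.6, 0.2]
grip_width: 1.0
grip_force: 0.0
```

```bash
python3 - <<'E'
from h import *
s=ctrl.get_state();print(s["time"],s["position"],np.abs(s["qd"]).max()); snap("w3")
E
```

```text
3.5 [0.5028199  0.1320736  0.35826636] 0.030301126053155537
```

drive_tool([
  [[5,-0.5,0],[0,0,0],1],
  [[5,-0.5,0],[0,0,0],1],
  [[0,0,0],[0,0,0],1],
  [[0,0,0],[0,0,0],1],
])

```text
time: 4.05
position: [0.494, 0.2302, 0.3579]
tool_rot: [2.224, 2.218, -0.002]
ft_force: [1.0, -0.3, -0.2]
grip_width: 0.997
grip_force: 0.0
```

```bash
python3 - <<'E'
from h import *
s=ctrl.get_state();print(s["time"],s["position"],np.abs(s["qd"]).max()); snap("w4")
a=[cv2.imread(f"pics/w{i}.png") for i in (1,3)]
cv2.imwrite("pics/m1.png",cv2.resize(np.vstack(a),(480,600)))
E
```

```text
4.05 [0.49396627 0.23017048 0.35786565] 0.01883958916392806
```

View pics/m1.png

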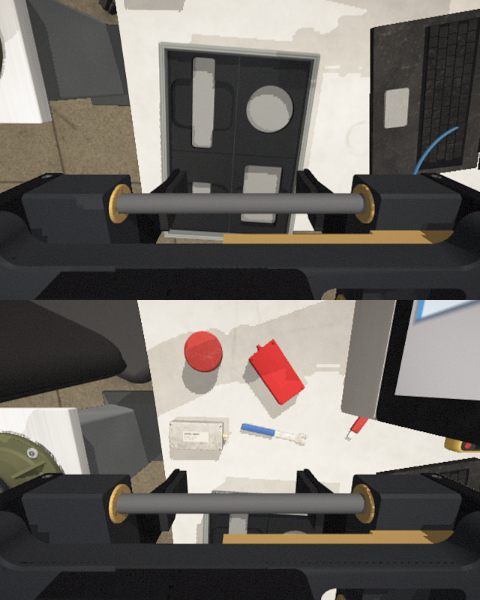

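w1 (upper half of the mosaic) shows the wrench cut-out at about (270,135) in full-size pixels and the tin cut-out at (360,145). The other two cut-outs are partly behind the gripper. w3 (lower half) shows the tin at (271,68), the box at (263,181), the wrench at (365,178) and the red decoy at (368,95).

```bash
python3 - <<'E'
from h import *
a=[cv2.imread(f"pics/w{i}.png")[:270] for i in (2,4)]
cv2.imwrite("pics/m2.png",np.vstack(a))
for n in("w1","w2"):
    im,C=load(n); hsv=cv2.cvtColor(im,cv2.COLOR_BGR2HSV); H,S,V=cv2.split(hsv)
    print(n,"V floor/foam samples",V[135,270],S[135,270],V[100,310])
    m=((V>95)&(V<190)&(S<60)).astype(np.uint8); m[235:]=0
    for a,c in blobs(m,500,15000):
        (cx,cy),sz,an=cv2.minAreaRect(c); 
        if 180<cx<480: print(a,np.round((cx,cy),1),np.round(sz),round(an),"z.05:",np.round(onz(C,(cx,cy),.05),3))
for n in("w3","w4"):
    im,C=load(n); hsv=cv2.cvtColor(im,cv2.COLOR_BGR2HSV); H,S,V=cv2.split(hsv)
    for nm,m in dict(red=((H<8)|(H>172))&(S>140)&(V>90),blue=(H>100)&(H<125)&(S>110)&(V>70)).items():
        for a,c in blobs(m,40,9000):
            (cx,cy),sz,an=cv2.minAreaRect(c); print(n,nm,a,np.round((cx,cy),1),np.round(sz,1),round(an),"z0:",np.round(onz(C,(cx,cy),0),3))
E
```

```text
w1 V floor/foam samples 171 18 51
557.0 [350.  227.5] [48. 13.] 0 z.05: [ 0.604 -0.239  0.05 ]
2922.5 [359.2 145.1] [59. 63.] 27 z.05: [ 0.612 -0.12   0.05 ]
3238.0 [270.8 136.5] [ 30. 119.] 1 z.05: [ 0.493 -0.11   0.05 ]
3767.0 [319.9 143.1] [178. 215.] 89 z.05: [ 0.559 -0.118  0.05 ]
921.0 [206.    7.5] [15. 80.] 90 z.05: [0.421 0.042 0.05 ]
w2 V floor/foam samples 48 5 49
766.5 [268. 185.] [32. 26.] 90 z.05: [ 0.483 -0.282  0.05 ]
4350.0 [353.1 187.7] [52. 89.] 4 z.05: [ 0.602 -0.286  0.05 ]
3670.5 [364.5  56.5] [71. 65.] 90 z.05: [ 0.612 -0.118  0.05 ]
1531.0 [414.5 113.4] [ 12. 230.] 7 z.05: [ 0.68  -0.186  0.05 ]
3434.5 [269.   58.5] [117.  32.] 90 z.05: [ 0.492 -0.12   0.05 ]
1669.5 [213.1 117. ] [234.   9.] 88 z.05: [ 0.415 -0.19   0.05 ]
w3 red 43.0 [623.  193.5] [7. 8.] 90 z0: [0.982 0.084 0.   ]
w3 red 216.0 [478.2 165.6] [11. 24.] 37 z0: [0.745 0.129 0.   ]
w3 red 3129.0 [367.1  94.6] [83.2 42.7] 56 z0: [0.569 0.233 0.   ]
w3 red 2058.0 [270.5  68.5] [53. 49.] 90 z0: [0.43  0.268 0.   ]
w3 blue 272.0 [343.8 172.6] [43.7  7.4] 12 z0: [0.537 0.117 0.   ]
w3 blue 122.0 [559.9  12.4] [ 5.7 26.3] 12 z0: [0.826 0.338 0.   ]
w4 red 2575.5 [370.  164.2] [75.9 38.4] 55 z0: [0.568 0.229 0.   ]
w4 red 1655.5 [280.5 144. ] [46. 45.] 90 z0: [0.431 0.26  0.   ]
w4 blue 236.5 [348.4 231.8] [41.6  6.9] 11 z0: [0.538 0.116 0.   ]
w4 blue 811.5 [560.1  81.8] [  6.3 168.8] 12 z0: [0.836 0.347 0.   ]
```

View pics/m2.png

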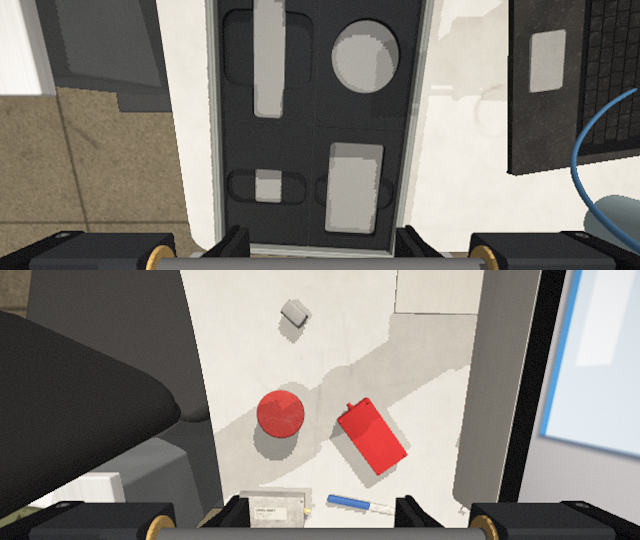

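w2 (upper) shows all four cut-outs: wrench (269,58), tin (365,56), ferrite (268,185) and box (353,188). w4 (lower) shows the ferrite at (295,44) and the tin at (280,144). I'll enlarge the box and ferrite to read their corners, and measure the cut-outs by contours.

```bash
python3 - <<'E'
from h import *
a=cv2.imread("pics/w3.png")[140:220,215:415]; b=cv2.imread("pics/w4.png")[20:80,260:335]; c=cv2.imread("pics/w4.png")[215:275,230:318]
A=cv2.resize(a,(800,320),interpolation=cv2.INTER_CUBIC); B=cv2.resize(b,(350,280),interpolation=cv2.INTER_CUBIC); D=cv2.resize(c,(410,280),interpolation=cv2.INTER_CUBIC)
cv2.imwrite("pics/m3.png",np.vstack([A,np.hstack([B,np.zeros((280,40,3),np.uint8),D])]))
im,C=load("w2"); hsv=cv2.cvtColor(im,cv2.COLOR_BGR2HSV); H,S,V=cv2.split(hsv)
m=((V>95)&(V<190)&(S<60)).astype(np.uint8); m[235:]=0
ex=dict(wrench=(269,58,.055),tin=(365,56,.053),ferrite=(268,185,.053),box=(353,188,.049)); o=C[2]; print("cam",o)
for k,(u,v,zf) in ex.items():
    for a,c in blobs(m,500,6000):
        (cx,cy),sz,an=cv2.minAreaRect(c)
        if np.hypot(cx-u,cy-v)<6:
            F=np.array([onz(C,p[0],zf) for p in c]); T=np.array([onz(C,p[0],.065) for p in c])
            lo=lambda A,i:np.percentile(A[:,i],1); hi=lambda A,i:np.percentile(A[:,i],99)
            r=[]
            for i in(0,1):
                mid=F[:,i].mean()
                l,h=(lo(T,i),hi(F,i)) if mid>o[i] else (lo(F,i),hi(T,i)); r+= [l,h]
            q=cv2.minAreaRect((F[:,:2]*1000).astype(np.float32))
            print(k,np.round(r,4),"size",np.round([r[1]-r[0],r[3]-r[2]],3),"ctr",np.round([(r[0]+r[1])/2,(r[2]+r[3])/2],4),"rect",np.round(q[0],1),np.round(q[1],1),round(q[2],1))
Cw1=load("w1")[1];
print("z floor wrench,tin (w1,w2 tops)",tri(Cw1,(270.8,136.5),C,(269,58.5)),tri(Cw1,(359.2,145.1),C,(364.5,56.5)))
C3=load("w3")[1];C4=load("w4")[1]
print("tin",tri(C3,(270.5,68.5),C4,(280.5,144)),tri(C3,(270.5,68.5),cam("top"),(266,225.5)))
print("wrench handle",tri(C3,(343.8,172.6),C4,(348.4,231.8)))
E
```

```text
cam [ 0.5583993  -0.18625304  0.45042624]
wrench [ 0.4707  0.5153 -0.1902 -0.0572] size [0.045 0.133] ctr [ 0.493  -0.1237] rect [ 493.1 -123.5] [134.4  38.7] 87.1
tin [ 0.5707  0.6519 -0.1606 -0.0791] size [0.081 0.082] ctr [ 0.6113 -0.1199] rect [ 611.5 -119.4] [80.7 81. ] 89.8
ferrite [ 0.4642  0.5031 -0.3048 -0.2568] size [0.039 0.048] ctr [ 0.4836 -0.2808] rect [ 483.2 -282.5] [45.9 36.1] 86.3
box [ 0.5623  0.6398 -0.3538 -0.223 ] size [0.077 0.131] ctr [ 0.6011 -0.2884] rect [ 600.8 -289.3] [128.9  71.7] 86.5
z floor wrench,tin (w1,w2 tops) (array([ 0.48556688, -0.11261002,  0.00751259]), np.float64(0.0002791899462347242)) (array([ 0.61078483, -0.11911065,  0.05808449]), np.float64(0.00014721741238944252))
tin (array([0.43563185, 0.26314483, 0.03275957]), np.float64(0.0005528320957693021)) (array([0.43563009, 0.26160148, 0.03488031]), np.float64(0.0024608436330292873))
wrench handle (array([0.53692552, 0.11843193, 0.00504078]), np.float64(5.476199977904186e-05))
```

View pics/m3.png

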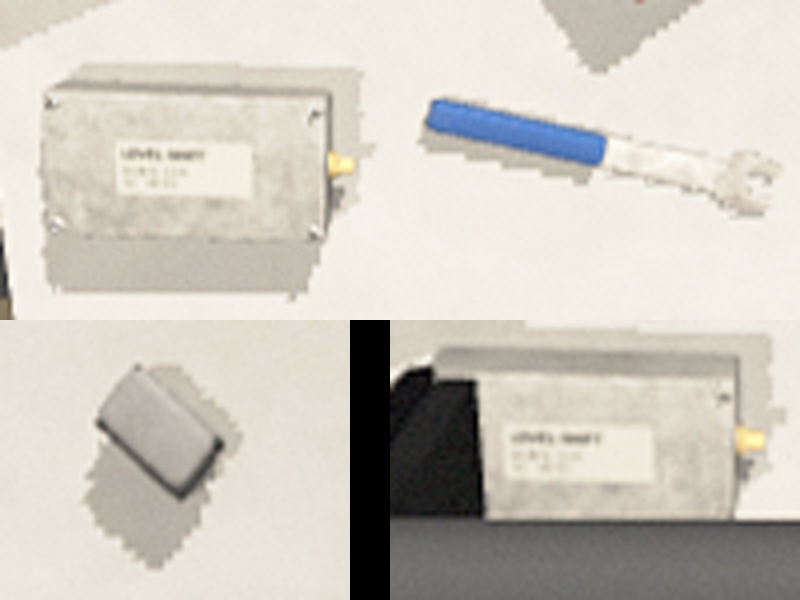

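The enlarged view confirms the grey box ("LEVEL SHIFT" label, top-face corners at mosaic (45,88), (328,95), (325,240) and (45,237)). The ferrite's top is at (138,370), (100,420), (180,487) and (220,440), and the blue wrench handle runs from (428,112) to (606,150). The cut-out sizes and grid agree with the text at a crate yaw of about -3.5°.

```bash
python3 - <<'E'
from h import *
C3=load("w3")[1];C4=load("w4")[1]
P=[(215+x/4,140+y/4) for x,y in((45,88),(328,95),(325,240),(45,237))]
W=np.array([onz(C3,p,.026)[:2] for p in P]); print("box",W.round(4).tolist(),"edges",[round(float(np.linalg.norm(W[i]-W[i-1])),4) for i in range(4)])
d=W[1]+W[2]-W[0]-W[3]; print(" ctr",W.mean(0).round(4),"long dir",np.degrees(np.arctan2(d[1],d[0])).round(1))
c1=(215+328/4,140+95/4); c2=(230+ (738-390)*88/410,215+(375-320)*60/280); print(" height corner",tri(C3,c1,C4,c2)); 
c1=(215+352/4,140+165/4); c2=(230+ (762-390)*88/410,215+(438-320)*60/280); print(" gold tip",tri(C3,c1,C4,c2))
P=[(260+x/4.667,20+(y-320)/4.667) for x,y in((138,370),(100,420),(180,487),(220,440))]
for z in(.019,.015):
    W=np.array([onz(C4,p,z)[:2] for p in P]); print("ferrite",z,W.mean(0).round(4),"edges",[round(float(np.linalg.norm(W[i]-W[i-1])),4) for i in range(4)])
    d=W[2]+W[3]-W[0]-W[1]; print(" long dir",np.degrees(np.arctan2(d[1],d[0])).round(1))
im=cv2.imread("pics/top0.png"); b=im[212:225,217:230].astype(int).min(2)
mm=cv2.moments((b<165).astype(np.uint8)); ft=(217+mm['m10']/mm['m00'],212+mm['m01']/mm['m00']); print(ft,mm['m00'],"tri",tri(C4,np.mean(P,0),cam("top"),ft))
a,b,e=[onz(C3,(215+x/4,140+y/4),z) for x,y,z in((430,114,.007),(604,149,.007),(770,192,.004))]
d=b-a; d2=e-a; print("wrench end,joint,fork",a.round(4),b.round(4),e.round(4),np.linalg.norm(d[:2]),np.linalg.norm(d2[:2]),np.degrees(np.arctan2(d[1],d[0])),np.degrees(np.arctan2(d2[1],d2[0])))
E
```

```text
box [[0.3641, 0.1382], [0.4668, 0.1357], [0.4645, 0.0806], [0.3591, 0.0817]] edges [0.0567, 0.1028, 0.0551, 0.1054]
 ctr [0.4136 0.109 ] long dir -1.0
 height corner (array([0.46699328, 0.13563332, 0.02576598]), np.float64(0.00034011439008724785))
 gold tip (array([0.47411666, 0.10591427, 0.01016039]), np.float64(1.0094440105236709e-05))
ferrite 0.019 [0.4577 0.394 ] edges [0.0291, 0.017, 0.0284, 0.017]
 long dir -38.2
ferrite 0.015 [0.4573 0.3949] edges [0.0293, 0.0171, 0.0286, 0.0171]
 long dir -38.2
(223.29655172413794, 218.51724137931035) 145.0 tri (array([ 0.45573549,  0.39811501, -0.01159115]), np.float64(0.004751813112514653))
wrench end,joint,fork [0.5041 0.1252 0.007 ] [0.5711 0.1116 0.007 ] [0.6374 0.0937 0.004 ] 0.06843278210115553 0.1369722804770295 -11.480130777302145 -13.268612633432541
```

```bash
python3 - <<'E'
from h import *
plan([(.5515,.1159,.20,167.7),(.5515,.1159,.12,167.7)])
E
```

```text
[0.552, 0.116, 0.2, 167.7] 10
[[-1.13, 0.58, 1.58],[0.0, 0.0, -7.8],c],[[-1.2, 0.42, 1.58],[0.0, 0.0, -7.8],c],[[-1.25, 0.25, 1.58],[0.0, 0.0, -7.8],c],[[-1.27, 0.08, 1.58],[0.0, 0.0, -7.8],c],[[-1.27, -0.09, 1.58],[0.0, 0.0, -7.8],c],[[-1.24, -0.27, 1.58],[0.0, 0.0, -7.8],c],[[-1.2, -0.43, 1.58],[-0.1, 0.0, -7.7],c],[[-1.13, -0.59, 1.58],[0.0, 0.0, -7.8],c],[[-1.04, -0.73, 1.58],[0.0, 0.0, -7.8],c],[[-0.92, -0.87, 1.58],[0.0, 0.0, -7.8],c]
[0.552, 0.116, 0.12, 167.7] 2
[[0.0, 0.0, 4.0],[0.0, 0.0, 0.0],c],[[0.0, -0.01, 4.0],[0.0, 0.0, 0.0],c]
```

drive_tool([
  [[-1.1,0.6,1.6],[0,0,-7.8],0.3],
  [[-1.2,0.4,1.6],[0,0,-7.8],0.1],
  [[-1.2,0.2,1.6],[0,0,-7.8],0.1],
  [[-1.3,0.1,1.6],[0,0,-7.8],0.1],
  [[-1.3,-0.1,1.6],[0,0,-7.8],0.1],
  [[-1.2,-0.3,1.6],[0,0,-7.8],0.1],
  [[-1.2,-0.4,1.6],[0,0,-7.8],0.1],
  [[-1.1,-0.6,1.6],[0,0,-7.8],0.1],
  [[-1.0,-0.7,1.6],[0,0,-7.8],0.1],
  [[-0.9,-0.9,1.6],[0,0,-7.8],0.1],
  [[0,0,4],[0,0,0],0.1],
  [[0,0,4],[0,0,0],0.1],
])

```text
time: 5.6
position: [0.5505, 0.1161, 0.1171]
tool_rot: [0.337, 3.123, -0.002]
ft_force: [0.0, 0.6, -0.6]
grip_width: 0.55
grip_force: 0.0
```

drive_tool([
  [[0,0,0],[0,0,0],0.1],
  [[0,0,0],[0,0,0],0.1],
])

```text
time: 5.85
position: [0.5506, 0.1186, 0.1195]
tool_rot: [0.332, 3.123, 0.0]
ft_force: [0.1, 0.7, 0.2]
grip_width: 0.552
grip_force: 0.0
```

```bash
python3 - <<'E'
from h import *
cv2.imwrite("pics/t1.png",ctrl.get_image("top")[:,:,::-1]); plan([(.5515,.1159,.08,167.7),(.5515,.1159,.073,167.7)])
E
```

```text
[0.552, 0.116, 0.08, 167.7] 1
[[-0.1, -0.29, 4.0],[0.0, 0.2, 0.2],c]
[0.552, 0.116, 0.073, 167.7] 1
[[-0.01, 0.0, 0.7],[0.0, 0.0, 0.0],c]
```

drive_tool([
  [[-0.1,-0.3,2.5],[0,0,0],0.1],
  [[0,0,1.5],[0,0,0],0.1],
  [[0,0,0.7],[0,0,0],0.1],
  [[0,0,0],[0,0,0],0.1],
  [[0,0,0],[0,0,0],-1],
  [[0,0,0],[0,0,0],-1],
  [[0,0,0],[0,0,0],-1],
  [[0,0,0],[0,0,0],-1],
  [[0,0,0],[0,0,0],-1],
], force=25)

```text
time: 7.02
position: [0.5501, 0.1161, 0.0713]
tool_rot: [0.329, 3.124, -0.0]
ft_force: [-0.6, -0.7, -0.1]
grip_width: 0.141
grip_force: 25.0
```

```bash
python3 - <<'E'
from h import *
plan([(.5501,.1161,.17,168),(.4956,-.092,.20,86.5),(.4956,-.092,.145,86.5)])
E
```

```text
[0.55, 0.116, 0.17, 168.0] 2
[[0.0, 0.0, -4.94],[0.0, 0.0, 0.0],c],[[-0.01, -0.01, -4.93],[0.0, 0.0, 0.0],c]
[0.496, -0.092, 0.2, 86.5] 11
[[0.09, -1.95, -0.27],[0.0, 0.0, 7.4],c],[[-0.16, -1.95, -0.27],[0.0, 0.0, 7.4],c],[[-0.41, -1.91, -0.28],[0.0, 0.0, 7.4],c],[[-0.66, -1.85, -0.27],[0.0, 0.0, 7.4],c],[[-0.88, -1.74, -0.27],[0.0, 0.0, 7.4],c],[[-1.11, -1.61, -0.27],[0.0, 0.0, 7.4],c],[[-1.3, -1.46, -0.28],[0.0, 0.0, 7.4],c],[[-1.48, -1.28, -0.27],[0.0, 0.0, 7.4],c],[[-1.63, -1.08, -0.27],[0.0, 0.0, 7.5],c],[[-1.76, -0.86, -0.27],[0.0, 0.0, 7.4],c],[[-1.85, -0.62, -0.27],[0.0, 0.0, 7.4],c]
[0.496, -0.092, 0.145, 86.5] 1
[[0.0, 0.0, 5.5],[0.0, 0.0, 0.0],c]
```

drive_tool([
  [[0,0,-5],[0,0,0],-1],
  [[0,0,-4.9],[0,0,0],-1],
])

```text
time: 7.28
position: [0.5495, 0.1162, 0.1708]
tool_rot: [-0.329, -3.123, -0.0]
ft_force: [1.0, 0.2, -0.1]
grip_width: 0.138
grip_force: 25.0
```

drive_tool([
  [[0.1,-1.9,-0.3],[0,0,7.4],-1],
  [[-0.2,-1.9,-0.3],[0,0,7.4],-1],
  [[-0.4,-1.9,-0.3],[0,0,7.4],-1],
  [[-0.7,-1.9,-0.3],[0,0,7.4],-1],
  [[-0.9,-1.7,-0.3],[0,0,7.4],-1],
  [[-1.1,-1.6,-0.3],[0,0,7.4],-1],
  [[-1.3,-1.5,-0.3],[0,0,7.4],-1],
  [[-1.5,-1.3,-0.3],[0,0,7.4],-1],
  [[-1.6,-1.1,-0.3],[0,0,7.5],-1],
  [[-1.8,-0.9,-0.3],[0,0,7.4],-1],
  [[-1.8,-0.6,-0.3],[0,0,7.4],-1],
  [[0,0,0],[0,0,0],-1],
])

```text
time: 8.78
position: [0.4953, -0.0927, 0.2032]
tool_rot: [2.29, 2.15, -0.001]
ft_force: [0.1, 1.2, -1.6]
grip_width: 0.135
grip_force: 25.0
```

drive_tool([
  [[0,0,0],[0,0,0],-1],
  [[0,0,0],[0,0,0],-1],
])

```text
time: 9.02
position: [0.4958, -0.0902, 0.2031]
tool_rot: [-2.285, -2.155, -0.0]
ft_force: [0.0, -0.4, -0.1]
grip_width: 0.14
grip_force: 25.0
```

```bash
python3 - <<'E'
from h import *
plan([(.4956,-.092,.145,86.5),(.4956,-.092,.128,86.5)])
im=ctrl.get_image("top")[100:260,300:500,::-1]; cv2.imwrite("pics/t2.png",cv2.resize(im,None,fx=3,fy=3))
E
```

```text
[0.496, -0.092, 0.145, 86.5] 2
[[-0.09, 0.0, 2.9],[0.0, 0.0, 0.1],c],[[-0.1, 0.0, 2.91],[0.0, 0.0, 0.0],c]
[0.496, -0.092, 0.128, 86.5] 1
[[0.0, 0.0, 1.7],[0.0, 0.0, 0.0],c]
```

View pics/t2.png

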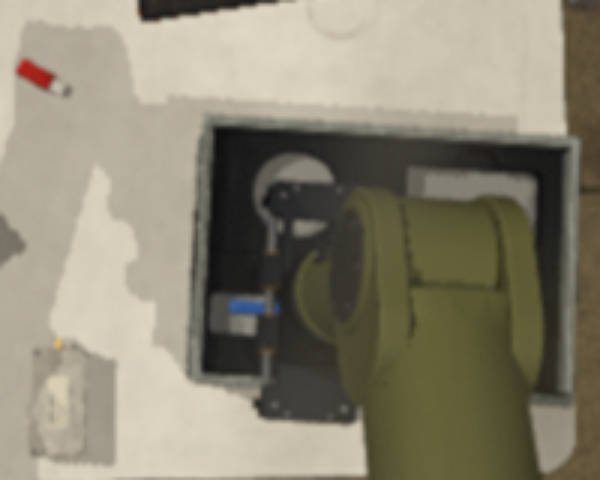

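The top view shows the wrench held by its handle above its cut-out, blue end at about (253,307).

drive_tool([
  [[-0.1,0,2.9],[0,0,0],-1],
  [[-0.1,0,2.9],[0,0,0],-1],
  [[0,0,1],[0,0,0],-1],
  [[0,0,0.6],[0,0,0],-1],
  [[0,0,0],[0,0,0],-1],
  [[0,0,0],[0,0,0],-1],
])

```text
time: 9.82
position: [0.4962, -0.0934, 0.1301]
tool_rot: [2.287, 2.151, 0.001]
ft_force: [-0.0, -0.3, -0.9]
grip_width: 0.14
grip_force: 25.0
```

drive_tool([
  [[0,0,0.2],[0,0,0],-1],
  [[0,0,0],[0,0,0],-1],
  [[0,0,0],[0,0,0],-0.4],
  [[0,0,0],[0,0,0],-0.3],
  [[0,0,0],[0,0,0],-0.3],
  [[0,0,-3],[0,0,0],-0.3],
  [[0,0,-5],[0,0,0],0.5],
  [[0,0,-4],[0,0,0],1],
])

```text
time: 10.82
position: [0.4957, -0.0933, 0.2491]
tool_rot: [2.288, 2.152, 0.001]
ft_force: [1.3, 0.6, 0.6]
grip_width: 0.496
grip_force: 0.0
```

```bash
python3 - <<'E'
from h import *
s=ctrl.get_state(); print(s["position"])
plan([(.45,.109,.22,-1.2),(.417,.109,.13,-1.2),(.417,.109,.079,-1.2)])
E
```

```text
[ 0.49571522 -0.09327737  0.24908328]
[0.45, 0.109, 0.22, -1.2] 11
[[1.81, -0.53, 0.26],[0.0, 0.0, 8.0],c],[[1.72, -0.77, 0.27],[0.0, 0.0, 7.9],c],[[1.6, -1.01, 0.26],[0.0, 0.0, 8.0],c],[[1.44, -1.21, 0.26],[0.0, 0.0, 8.0],c],[[1.25, -1.41, 0.27],[0.0, 0.0, 8.0],c],[[1.05, -1.56, 0.26],[0.0, 0.0, 7.9],c],[[0.83, -1.7, 0.26],[0.0, 0.0, 8.0],c],[[0.58, -1.79, 0.27],[0.0, 0.0, 8.0],c],[[0.33, -1.86, 0.26],[0.0, 0.0, 7.9],c],[[0.06, -1.88, 0.26],[0.0, -0.1, 8.0],c],[[-0.19, -1.88, 0.26],[0.0, 0.0, 8.0],c]
[0.417, 0.109, 0.13, -1.2] 2
[[-1.65, 0.03, 4.5],[0.0, 0.0, 0.0],c],[[-1.65, 0.04, 4.51],[0.0, 0.0, 0.0],c]
[0.417, 0.109, 0.079, -1.2] 1
[[0.01, -0.01, 5.1],[0.0, 0.0, 0.0],c]
```

drive_tool([
  [[1.8,-0.5,0.3],[0,0,8],1],
  [[1.7,-0.8,0.3],[0,0,8],1],
  [[1.6,-1.0,0.3],[0,0,8],1],
  [[1.4,-1.2,0.3],[0,0,8],1],
  [[1.3,-1.4,0.3],[0,0,8],1],
  [[1.0,-1.6,0.3],[0,0,8],1],
  [[0.8,-1.7,0.3],[0,0,8],1],
  [[0.6,-1.8,0.3],[0,0,8],1],
  [[0.3,-1.9,0.3],[0,0,8],1],
  [[0.1,-1.9,0.3],[0,0,8],1],
  [[-0.2,-1.9,0.3],[0,0,8],1],
  [[0,0,0],[0,0,0],1],
])

```text
time: 12.32
position: [0.4492, 0.1106, 0.2142]
tool_rot: [3.141, -0.035, -0.0]
ft_force: [-0.6, 0.4, 0.6]
grip_width: 0.998
grip_force: 0.0
```

drive_tool([
  [[-1.6,0,4.5],[0,0,0],1],
  [[-1.6,0,4.4],[0,0,0],1],
  [[0,0,0],[0,0,0],1],
  [[0,0,0],[0,0,0],1],
])

```text
time: 12.82
position: [0.4196, 0.1101, 0.1268]
tool_rot: [-3.141, 0.041, -0.004]
ft_force: [-0.0, -0.1, 0.2]
grip_width: 0.999
grip_force: 0.0
```

```bash
python3 - <<'E'
from h import *
plan([(.417,.109,.079,-1.2)])
im=ctrl.get_image("top")[100:260,290:500,::-1]; cv2.imwrite("pics/t3.png",cv2.resize(im,None,fx=3.5,fy=3.5,interpolation=cv2.INTER_CUBIC))
E
```

```text
[0.417, 0.109, 0.079, -1.2] 1
[[-0.27, 0.12, 4.78],[0.0, -0.2, -0.3],c]
```

View pics/t3.png

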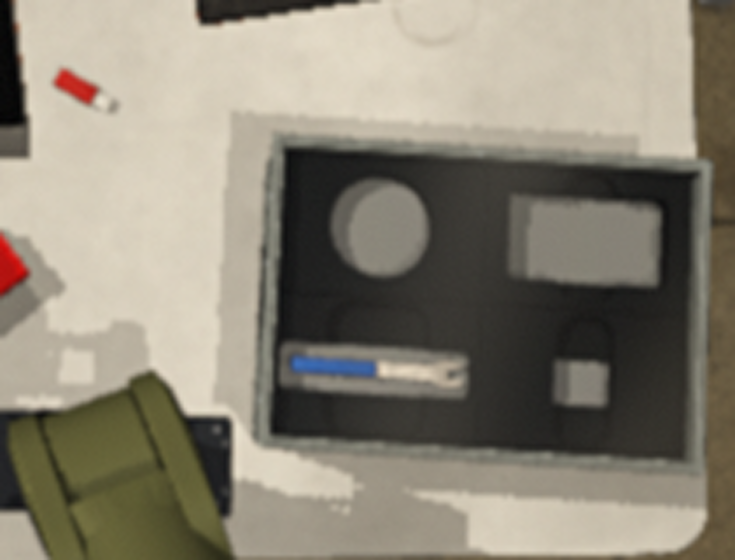

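The wrench lies flat and centred in its cut-out (picture 291–465 in 281–468). Next is the adapter box.

drive_tool([
  [[-0.3,0.1,2.5],[0,0,0],1],
  [[0,0,1.5],[0,0,0],1],
  [[0,0,0.8],[0,0,0],1],
  [[0,0,0],[0,0,0],1],
  [[0,0,0],[0,0,0],-1],
  [[0,0,0],[0,0,0],-1],
  [[0,0,0],[0,0,0],-1],
  [[0,0,0],[0,0,0],-1],
  [[0,0,0],[0,0,0],-1],
], force=40)

```text
time: 14.0
position: [0.4148, 0.109, 0.0774]
tool_rot: [3.141, -0.042, 0.0]
ft_force: [-0.9, -1.0, 1.7]
grip_width: 0.625
grip_force: 40.0
```

```bash
python3 - <<'E'
from h import *
s=ctrl.get_state(); print(s["position"],s["tool_rot"])
plan([(.44,.109,.17,-1.2)]); plan([(.6008,-.2882,.20,86.5),(.6008,-.2882,.15,86.5)],start=(.44,.109,.17,-1.2))
E
```

```text
[0.41482537 0.10904423 0.07738777] [ 3.14075354e+00 -4.21987342e-02  2.70024548e-04]
[0.44, 0.109, 0.17, -1.2] 2
[[1.26, -0.03, -4.63],[0.0, 0.0, -0.2],c],[[1.26, -0.02, -4.63],[0.0, 0.0, -0.1],c]
[0.601, -0.288, 0.2, 86.5] 11
[[1.54, 3.58, -0.27],[0.0, 0.0, -8.0],c],[[1.02, 3.76, -0.28],[0.0, 0.0, -7.9],c],[[0.5, 3.86, -0.27],[0.0, 0.0, -8.0],c],[[-0.05, 3.9, -0.27],[0.0, 0.0, -8.0],c],[[-0.58, 3.85, -0.27],[0.0, 0.0, -8.0],c],[[-1.12, 3.73, -0.28],[0.0, 0.0, -7.9],c],[[-1.62, 3.54, -0.27],[0.0, 0.0, -8.0],c],[[-2.1, 3.29, -0.27],[0.0, 0.0, -8.0],c],[[-2.53, 2.96, -0.27],[0.0, 0.0, -8.0],c],[[-2.92, 2.58, -0.28],[0.0, 0.0, -7.9],c],[[-3.24, 2.15, -0.27],[0.0, 0.0, -8.0],c]
[0.601, -0.288, 0.15, 86.5] 1
[[0.0, 0.0, 5.0],[0.0, 0.0, 0.0],c]
```

drive_tool([
  [[0,0,-3],[0,0,0],-1],
  [[1.3,0,-3.1],[0,0,0],-1],
  [[1.2,0,-3.1],[0,0,0.3],-1],
])

```text
time: 14.38
position: [0.4391, 0.1084, 0.1693]
tool_rot: [3.141, -0.05, -0.003]
ft_force: [1.3, -0.2, -3.7]
grip_width: 0.633
grip_force: 40.0
```

drive_tool([
  [[1.5,3.6,-0.3],[0,0,-8],-1],
  [[1.0,3.8,-0.3],[0,0,-8],-1],
  [[0.5,3.9,-0.3],[0,0,-8],-1],
  [[0,3.9,-0.3],[0,0,-8],-1],
  [[-0.6,3.9,-0.3],[0,0,-8],-1],
  [[-1.1,3.7,-0.3],[0,0,-8],-1],
  [[-1.6,3.5,-0.3],[0,0,-8],-1],
  [[-2.1,3.3,-0.3],[0,0,-8],-1],
  [[-2.5,3.0,-0.3],[0,0,-8],-1],
  [[-2.9,2.6,-0.3],[0,0,-8],-1],
  [[-3.5,2.2,-0.3],[0,0,-8],-1],
  [[0,0,0],[0,0,0],-1],
])

```text
time: 15.88
position: [0.5967, -0.2981, 0.2]
tool_rot: [-2.3, -2.138, 0.003]
ft_force: [-0.7, 0.9, -4.5]
grip_width: 0.629
grip_force: 40.0
```

drive_tool([
  [[0,0,0],[0,0,0],-1],
  [[0,0,0],[0,0,0],-1],
])

```text
time: 16.12
position: [0.5976, -0.2911, 0.2017]
tool_rot: [-2.291, -2.147, 0.0]
ft_force: [-0.6, -0.1, -4.1]
grip_width: 0.63
grip_force: 40.0
```

```bash
python3 - <<'E'
from h import *
plan([(.6006,-.2914,.15,86.5),(.6006,-.2914,.128,86.5)])
E
```

```text
[0.601, -0.291, 0.15, 86.5] 1
[[-0.01, 0.31, 5.17],[-0.1, -0.1, -0.2],c]
[0.601, -0.291, 0.128, 86.5] 1
[[0.0, -0.01, 2.2],[0.0, 0.0, 0.0],c]
```

drive_tool([
  [[0,0.3,3],[0,0,0],-1],
  [[0,0,2.2],[0,0,0],-1],
  [[0,0,1],[0,0,0],-1],
  [[0,0,0.8],[0,0,0],-1],
  [[0,0,0],[0,0,0],-1],
  [[0,0,0],[0,0,0],-1],
])

```text
time: 16.88
position: [0.6013, -0.2933, 0.1331]
tool_rot: [2.294, 2.145, 0.001]
ft_force: [0.4, 0.1, -4.4]
grip_width: 0.627
grip_force: 40.0
```

drive_tool([
  [[0.1,0,0.4],[0,0,0],-1],
  [[0,0,0.1],[0,0,0],-1],
  [[0,0,0],[0,0,0],-1],
  [[0,0,0],[0,0,0],-1],
])

```text
time: 17.38
position: [0.6009, -0.2922, 0.1273]
tool_rot: [2.294, 2.146, -0.0]
ft_force: [0.5, 0.6, -4.4]
grip_width: 0.629
grip_force: 40.0
```

drive_tool([
  [[0,0,0],[0,0,0],0.35],
  [[0,0,0],[0,0,0],0.5],
  [[0,0,0],[0,0,0],0.55],
  [[0,0,0],[0,0,0],0.55],
  [[0,0,-2],[0,0,0],0.55],
  [[0,0,-5],[0,0,0],1],
  [[0,0,-5],[0,0,0],1],
])

```text
time: 18.25
position: [0.6009, -0.292, 0.2499]
tool_rot: [2.294, 2.146, 0.001]
ft_force: [1.0, -0.5, 0.7]
grip_width: 0.924
grip_force: 0.0
```

```bash
python3 - <<'E'
from h import *
s=ctrl.get_state(); print(s["position"])
plan([(.4356,.263,.22,100),(.4356,.263,.15,100)])
# chair height check: dark tip in w3/w4
C3=load("w3")[1];C4=load("w4")[1]; print("chair",tri(C3,(167,88),C4,(180,140)))
E
```

```text
[ 0.60089678 -0.29199393  0.24994928]
[0.436, 0.263, 0.22, 100.0] 11
[[4.93, -1.84, 0.27],[0.0, 0.0, -1.3],c],[[4.98, -1.72, 0.27],[0.0, 0.0, -1.2],c],[[5.01, -1.62, 0.27],[0.0, 0.0, -1.3],c],[[5.04, -1.5, 0.27],[0.0, 0.0, -1.2],c],[[5.08, -1.4, 0.27],[0.0, 0.0, -1.3],c],[[5.11, -1.28, 0.27],[0.0, 0.0, -1.2],c],[[5.13, -1.18, 0.27],[0.0, 0.0, -1.3],c],[[5.15, -1.05, 0.27],[0.0, 0.0, -1.2],c],[[5.18, -0.95, 0.27],[0.0, 0.0, -1.3],c],[[5.2, -0.84, 0.27],[0.0, 0.0, -1.3],c],[[5.22, -0.71, 0.27],[0.0, 0.0, -1.2],c]
[0.436, 0.263, 0.15, 100.0] 2
[[0.0, 0.0, 3.5],[0.0, 0.0, 0.0],c],[[0.0, -0.01, 3.5],[0.0, 0.0, 0.0],c]
chair (array([ 0.20601594,  0.25309386, -0.15166858]), np.float64(0.0028359669710155766))
```

```bash
python3 - <<'E'
from h import *
plan([(.4356,.263,.22,60)])
E
```

```text
[0.436, 0.263, 0.22, 60.0] 11
[[4.93, -1.84, 0.27],[0.0, 0.0, 2.4],c],[[4.86, -2.04, 0.27],[0.0, 0.0, 2.4],c],[[4.76, -2.24, 0.27],[0.0, 0.0, 2.3],c],[[4.67, -2.43, 0.27],[0.0, 0.0, 2.4],c],[[4.57, -2.62, 0.27],[0.0, 0.0, 2.4],c],[[4.45, -2.81, 0.27],[0.0, 0.0, 2.4],c],[[4.32, -3.0, 0.27],[0.0, 0.0, 2.4],c],[[4.2, -3.18, 0.27],[0.0, 0.0, 2.3],c],[[4.07, -3.34, 0.27],[0.0, 0.0, 2.4],c],[[3.93, -3.51, 0.27],[0.0, 0.0, 2.4],c],[[3.77, -3.67, 0.27],[0.0, 0.0, 2.4],c]
```

drive_tool([
  [[4.9,-1.8,0.3],[0,0,2.4],1],
  [[4.9,-2.0,0.3],[0,0,2.4],1],
  [[4.8,-2.2,0.3],[0,0,2.4],1],
  [[4.7,-2.4,0.3],[0,0,2.4],1],
  [[4.6,-2.6,0.3],[0,0,2.4],1],
  [[4.4,-2.8,0.3],[0,0,2.4],1],
  [[4.3,-3.0,0.3],[0,0,2.4],1],
  [[4.2,-3.2,0.3],[0,0,2.4],1],
  [[4.1,-3.3,0.3],[0,0,2.4],1],
  [[3.9,-3.5,0.3],[0,0,2.4],1],
  [[3.8,-3.7,0.3],[0,0,2.4],1],
  [[0,0,0],[0,0,0],1],
])

```text
time: 19.75
position: [0.4361, 0.269, 0.2158]
tool_rot: [-2.715, -1.577, -0.004]
ft_force: [1.3, -0.3, 0.8]
grip_width: 0.996
grip_force: 0.0
```

drive_tool([
  [[0,0,3],[0,0,0],1],
  [[0,0,3.5],[0,0,0],1],
  [[0,0,0],[0,0,0],1],
  [[0,0,0],[0,0,0],1],
])

```text
time: 20.25
position: [0.4395, 0.2637, 0.1508]
tool_rot: [2.724, 1.564, 0.003]
ft_force: [-0.3, -0.1, 0.2]
grip_width: 0.999
grip_force: 0.0
```

```bash
python3 - <<'E'
from h import *
plan([(.4356,.263,.11,60),(.4356,.263,.0855,60)])
im=ctrl.get_image("top")[100:280,200:500,::-1]; cv2.imwrite("pics/t4.png",cv2.resize(im,None,fx=2.66,fy=2.66,interpolation=cv2.INTER_CUBIC))
E
```

```text
[0.436, 0.263, 0.11, 60.0] 1
[[-0.26, -0.31, 4.08],[0.1, -0.1, -0.3],c]
[0.436, 0.263, 0.086, 60.0] 1
[[0.0, 0.01, 2.45],[0.0, 0.0, 0.0],c]
```

View pics/t4.png

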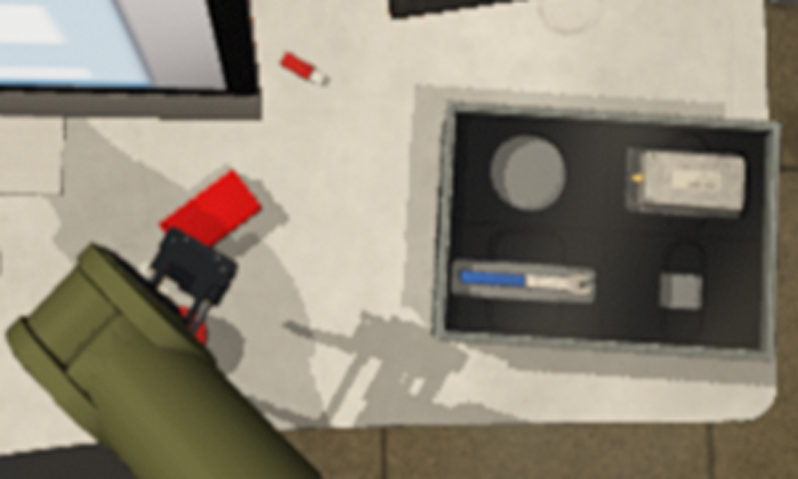

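The adapter box sits in its cut-out (693,182), gold connector to the left, and the wrench is in place. Next is the tin.

drive_tool([
  [[-0.2,-0.3,2],[0,0,0],1],
  [[0,0,2.2],[0,0,0],1],
  [[0,0,1.4],[0,0,0],1],
  [[0,0,0.8],[0,0,0],1],
  [[0,0,0],[0,0,0],1],
  [[0,0,0],[0,0,0],-1],
  [[0,0,0],[0,0,0],-1],
  [[0,0,0],[0,0,0],-1],
  [[0,0,0],[0,0,0],-1],
], force=25)

```text
time: 21.42
position: [0.4352, 0.2634, 0.0856]
tool_rot: [2.724, 1.565, 0.001]
ft_force: [0.5, -0.2, 2.1]
grip_width: 0.721
grip_force: 25.0
```

```bash
python3 - <<'E'
from h import *
s=ctrl.get_state(); p=s["position"]; print(p)
plan([(p[0],p[1],.18,60),(.6111,-.1205,.21,60)])
E
```

```text
[0.43524141 0.26343031 0.08556879]
[0.435, 0.263, 0.18, 60.0] 2
[[0.0, 0.0, -4.72],[0.0, 0.0, -0.1],c],[[0.0, 0.01, -4.72],[0.0, 0.0, -0.1],c]
[0.611, -0.12, 0.21, 60.0] 8
[[-3.05, 4.3, -0.37],[0.0, 0.0, 0.0],c],[[-3.06, 4.31, -0.38],[0.0, 0.0, 0.0],c],[[-3.05, 4.3, -0.37],[0.0, 0.0, 0.0],c],[[-3.06, 4.31, -0.37],[0.0, 0.0, 0.0],c],[[-3.05, 4.3, -0.38],[0.0, 0.0, 0.0],c],[[-3.05, 4.31, -0.37],[0.0, 0.0, 0.0],c],[[-3.06, 4.3, -0.37],[0.0, 0.0, 0.0],c],[[-3.05, 4.31, -0.38],[0.0, 0.0, 0.0],c]
```

drive_tool([
  [[0,0,-4.5],[0,0,0],-1],
  [[0,0,-5],[0,0,0],-1],
  [[-3.1,4.3,-0.4],[0,0,0],-1],
  [[-3.0,4.3,-0.4],[0,0,0],-1],
  [[-3.1,4.3,-0.4],[0,0,0],-1],
  [[-3.0,4.3,-0.4],[0,0,0],-1],
  [[-3.1,4.3,-0.4],[0,0,0],-1],
  [[-3.0,4.3,-0.4],[0,0,0],-1],
  [[-3.1,4.3,-0.4],[0,0,0],-1],
  [[-3.0,4.3,-0.4],[0,0,0],-1],
  [[0,0,0],[0,0,0],-1],
  [[0,0,0],[0,0,0],-1],
])

```text
time: 22.92
position: [0.6089, -0.12, 0.2115]
tool_rot: [-2.722, -1.564, 0.001]
ft_force: [0.7, 0.6, -1.8]
grip_width: 0.719
grip_force: 25.0
```

```bash
python3 - <<'E'
from h import *
plan([(.6111,-.1205,.16,60),(.6111,-.1205,.1395,60)])
im=ctrl.get_image("scene")[80:230,300:480,::-1]; cv2.imwrite("pics/t5.png",cv2.resize(im,None,fx=4,fy=4,interpolation=cv2.INTER_CUBIC))
E
```

```text
[0.611, -0.12, 0.16, 60.0] 1
[[0.07, 0.23, 5.15],[-0.1, 0.0, -0.2],c]
[0.611, -0.12, 0.14, 60.0] 1
[[-0.01, 0.0, 2.05],[0.0, 0.0, 0.0],c]
```

View pics/t5.png

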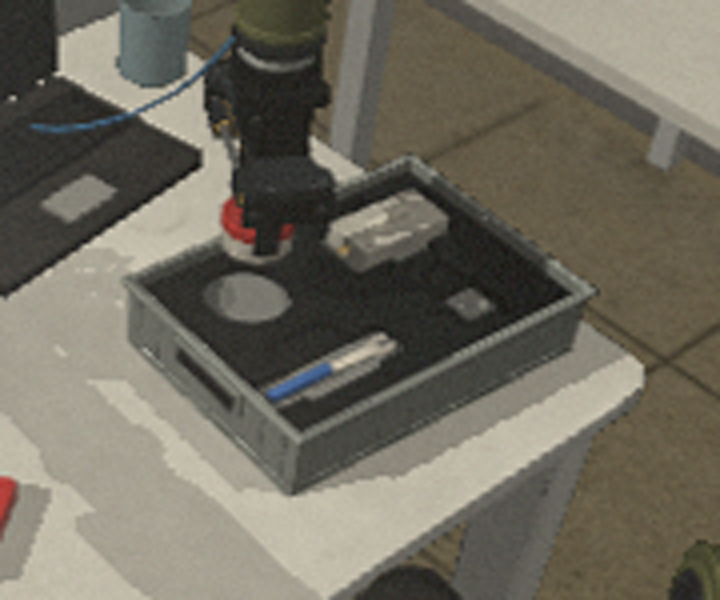

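The tin is held level above its cut-out. I'll lower it.

drive_tool([
  [[0.1,0.2,3],[0,0,0],-1],
  [[0,0,2],[0,0,0],-1],
  [[0,0,1.2],[0,0,0],-1],
  [[0,0,0.9],[0,0,0],-1],
  [[0,0,0],[0,0,0],-1],
  [[0,0,0],[0,0,0],-1],
  [[0,0,0],[0,0,0],-1],
])

```text
time: 23.85
position: [0.612, -0.1208, 0.142]
tool_rot: [2.723, 1.565, 0.001]
ft_force: [-1.1, 0.6, -1.5]
grip_width: 0.721
grip_force: 25.0
```

drive_tool([
  [[0,0,0.3],[0,0,0],-1],
  [[0,0,0],[0,0,0],-1],
  [[0,0,0],[0,0,0],0.6],
  [[0,0,0],[0,0,0],0.9],
  [[0,0,0],[0,0,0],0.9],
  [[0,0,0],[0,0,0],0.9],
  [[0,0,-2],[0,0,0],0.9],
  [[0,0,-4.5],[0,0,0],0.9],
  [[0,0,-4.5],[0,0,0],0.4],
])

```text
time: 24.98
position: [0.6116, -0.1205, 0.2508]
tool_rot: [2.723, 1.566, 0.001]
ft_force: [-0.1, 0.3, 0.6]
grip_width: 0.899
grip_force: 0.0
```

```bash
python3 - <<'E'
from h import *
print(ctrl.get_state()["position"])
plan([(.4577,.394,.22,142)],step=.05)
E
```

```text
[ 0.61163828 -0.12052161  0.25080862]
[0.458, 0.394, 0.22, 142.0] 11
[[3.34, -3.56, 0.28],[0.0, 0.0, -7.5],c],[[3.77, -3.1, 0.28],[0.0, 0.0, -7.4],c],[[4.15, -2.58, 0.28],[0.0, 0.0, -7.5],c],[[4.44, -2.03, 0.27],[0.0, 0.0, -7.5],c],[[4.67, -1.42, 0.28],[0.0, 0.0, -7.5],c],[[4.82, -0.81, 0.28],[0.0, 0.0, -7.4],c],[[4.87, -0.17, 0.28],[0.0, 0.0, -7.5],c],[[4.86, 0.46, 0.28],[0.0, 0.0, -7.5],c],[[4.76, 1.09, 0.28],[0.0, 0.0, -7.5],c],[[4.58, 1.71, 0.28],[0.0, 0.0, -7.4],c],[[4.32, 2.28, 0.27],[0.0, 0.0, -7.5],c]
```

drive_tool([
  [[3.3,-3.6,0.3],[0,0,-7.5],0.3],
  [[3.8,-3.1,0.3],[0,0,-7.4],0.3],
  [[4.1,-2.6,0.3],[0,0,-7.5],0.3],
  [[4.4,-2.0,0.3],[0,0,-7.5],0.3],
  [[4.7,-1.4,0.3],[0,0,-7.5],0.3],
  [[4.8,-0.8,0.3],[0,0,-7.4],0.3],
  [[4.9,-0.2,0.3],[0,0,-7.5],0.3],
  [[4.9,0.5,0.3],[0,0,-7.5],0.3],
  [[4.8,1.1,0.3],[0,0,-7.5],0.3],
  [[4.6,1.7,0.3],[0,0,-7.4],0.3],
  [[4.3,2.3,0.3],[0,0,-7.5],0.3],
  [[0,0,0],[0,0,0],0.3],
])

```text
time: 26.48
position: [0.454, 0.3993, 0.2168]
tool_rot: [-1.01, -2.973, -0.005]
ft_force: [-0.1, -0.0, 0.5]
grip_width: 0.651
grip_force: 0.0
```

drive_tool([
  [[0,0,4],[0,0,0],0.2],
  [[0,0,4],[0,0,0],0.2],
  [[0,0,0],[0,0,0],0.2],
  [[0,0,0],[0,0,0],0.2],
])

```text
time: 26.98
position: [0.4584, 0.3947, 0.1372]
tool_rot: [1.025, 2.968, 0.003]
ft_force: [-0.4, -0.1, 0.9]
grip_width: 0.597
grip_force: 0.0
```

```bash
python3 - <<'E'
from h import *
plan([(.4577,.394,.09,142),(.4577,.394,.075,142)])
a=ctrl.get_image("top")[100:280,150:500,::-1]; b=ctrl.get_image("scene")[200:320,200:380,::-1]
A=cv2.resize(a,(680,350),interpolation=cv2.INTER_CUBIC);B=cv2.resize(b,(375,250),interpolation=cv2.INTER_CUBIC)
o=np.zeros((600,680,3),np.uint8);o[:350]=A;o[350:,:375]=B; cv2.imwrite("pics/t6.png",o)
E
```

```text
[0.458, 0.394, 0.09, 142.0] 1
[[0.01, -0.11, 4.72],[0.1, 0.0, -0.1],c]
[0.458, 0.394, 0.075, 142.0] 1
[[0.01, 0.0, 1.5],[0.0, 0.0, 0.0],c]
```

View pics/t6.png

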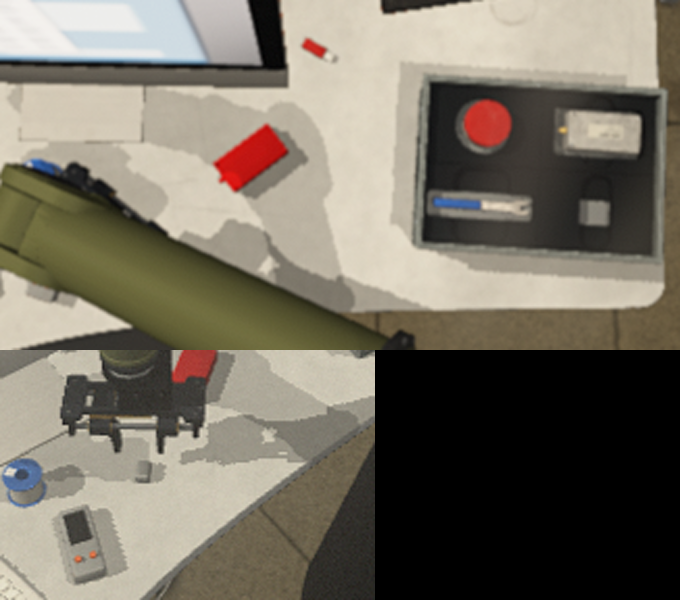

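The tin is in its round cut-out (487,123). The ferrite stands under the open fingers (scene part, 143,470), and the tester and spool are clear. I'll grasp the ferrite.

drive_tool([
  [[0,-0.1,3],[0,0,0],0.2],
  [[0,0,2],[0,0,0],0.2],
  [[0,0,1.2],[0,0,0],0.2],
  [[0,0,0],[0,0,0],0.2],
  [[0,0,0],[0,0,0],-1],
  [[0,0,0],[0,0,0],-1],
  [[0,0,0],[0,0,0],-1],
  [[0,0,0],[0,0,0],-1],
  [[0,0,0],[0,0,0],-1],
], force=20)

```text
time: 28.2
position: [0.4569, 0.3938, 0.0734]
tool_rot: [1.024, 2.97, 0.0]
ft_force: [0.3, -0.1, 1.8]
grip_width: 0.226
grip_force: 20.0
```

```bash
python3 - <<'E'
from h import *
s=ctrl.get_state(); p=s["position"]; print(p)
plan([(.484,-.2811,.21,86.5)],start=(p[0],p[1],.18,142.2))
E
```

```text
[0.45689946 0.39375359 0.07343456]
[0.484, -0.281, 0.21, 86.5] 13
[[-3.35, -3.97, -0.23],[0.0, 0.0, 4.3],c],[[-3.63, -3.72, -0.23],[0.0, 0.0, 4.3],c],[[-3.9, -3.43, -0.23],[0.0, 0.0, 4.3],c],[[-4.15, -3.12, -0.23],[0.0, 0.0, 4.2],c],[[-4.37, -2.82, -0.23],[0.0, 0.0, 4.3],c],[[-4.57, -2.47, -0.23],[0.0, 0.0, 4.3],c],[[-4.74, -2.13, -0.24],[0.0, 0.0, 4.3],c],[[-4.88, -1.77, -0.23],[0.0, 0.0, 4.3],c],[[-5.0, -1.4, -0.23],[0.0, 0.0, 4.3],c],[[-5.1, -1.02, -0.23],[0.0, 0.0, 4.2],c],[[-5.15, -0.64, -0.23],[0.0, 0.0, 4.3],c],[[-5.19, -0.25, -0.23],[0.0, 0.0, 4.3],c],[[-5.2, 0.13, -0.23],[0.0, 0.0, 4.3],c]
```

drive_tool([
  [[0,0,-5.3],[0,0,0],-1],
  [[0,0,-5.4],[0,0,0],-1],
  [[-3.4,-4.0,-0.2],[0,0,4.3],-1],
  [[-3.6,-3.7,-0.2],[0,0,4.3],-1],
  [[-3.9,-3.4,-0.2],[0,0,4.3],-1],
  [[-4.1,-3.1,-0.2],[0,0,4.2],-1],
  [[-4.4,-2.8,-0.2],[0,0,4.3],-1],
  [[-4.6,-2.5,-0.2],[0,0,4.3],-1],
  [[-4.7,-2.1,-0.2],[0,0,4.3],-1],
  [[-4.9,-1.8,-0.2],[0,0,4.3],-1],
  [[-5.0,-1.4,-0.2],[0,0,4.3],-1],
])

```text
time: 29.58
position: [0.4737, -0.0752, 0.1985]
tool_rot: [1.95, 2.461, -0.002]
ft_force: [0.6, 0.5, -1.7]
grip_width: 0.229
grip_force: 20.0
```

drive_tool([
  [[-5.1,-1.0,-0.2],[0,0,4.2],-1],
  [[-5.1,-0.6,-0.2],[0,0,4.3],-1],
  [[-5.2,-0.3,-0.2],[0,0,4.3],-1],
  [[-5.2,0.1,-0.2],[0,0,4.3],-1],
  [[0,0,0],[0,0,0],-1],
  [[0,0,0],[0,0,0],-1],
  [[0,0,0],[0,0,0],-1],
])

```text
time: 30.45
position: [0.4815, -0.2789, 0.2063]
tool_rot: [-2.289, -2.151, 0.0]
ft_force: [-0.2, -1.0, -1.1]
grip_width: 0.23
grip_force: 20.0
```

```bash
python3 - <<'E'
from h import *
plan([(.484,-.2811,.15,86.5),(.484,-.2811,.128,86.5)])
E
```

```text
[0.484, -0.281, 0.15, 86.5] 2
[[-0.1, 0.13, 2.81],[0.0, 0.0, 0.0],c],[[-0.11, 0.14, 2.82],[0.0, 0.0, -0.1],c]
[0.484, -0.281, 0.128, 86.5] 1
[[0.0, 0.0, 2.2],[0.0, 0.0, 0.0],c]
```

drive_tool([
  [[-0.1,0.1,2.8],[0,0,0],-1],
  [[-0.1,0.1,2.8],[0,0,0],-1],
  [[0,0,1.2],[0,0,0],-1],
  [[0,0,0.8],[0,0,0],-1],
  [[0,0,0],[0,0,0],-1],
  [[0,0,0],[0,0,0],-1],
  [[0,0,0],[0,0,0],-1],
])

```text
time: 31.32
position: [0.4835, -0.283, 0.131]
tool_rot: [2.292, 2.147, 0.0]
ft_force: [-0.2, 0.2, -0.7]
grip_width: 0.223
grip_force: 20.0
```

drive_tool([
  [[0.1,0,0.4],[0,0,0],-1],
  [[0,0,0],[0,0,0],-1],
  [[0,0,0],[0,0,0],-0.3],
  [[0,0,0],[0,0,0],-0.1],
  [[0,0,0],[0,0,0],-0.1],
  [[0,0,-3],[0,0,0],-0.1],
  [[0,0,-5],[0,0,0],-0.1],
  [[0,0,-5],[0,0,0],0.5],
  [[0,0,-4],[0,0,0],0.5],
  [[5,0,0],[0,0,0],0.5],
  [[5,0,0],[0,0,0],0.5],
  [[5,0,0],[0,0,0],0.5],
])

```text
time: 32.83
position: [0.4929, -0.1305, 0.2963]
tool_rot: [2.292, 2.147, -0.0]
ft_force: [1.0, 0.2, 0.8]
grip_width: 0.745
grip_force: 0.0
```

drive_tool([
  [[5,0,0],[0,0,0],0.5],
  [[5,0,0],[0,0,0],0.5],
  [[5,0,0],[0,0,0],0.5],
  [[5,0,0],[0,0,0],0.5],
  [[5,0,0],[0,0,0],0.5],
  [[0,0,0],[0,0,0],0.5],
  [[0,0,0],[0,0,0],0.5],
  [[0,0,0],[0,0,0],0.5],
])

```text
time: 33.83
position: [0.5094, 0.1155, 0.296]
tool_rot: [2.295, 2.144, -0.001]
ft_force: [0.1, 0.1, -0.2]
grip_width: 0.747
grip_force: 0.0
```

```bash
python3 - <<'E'
from h import *
a=ctrl.get_image("top")[130:240,350:500,::-1]; b=ctrl.get_image("scene")[110:210,320:460,::-1]
A=cv2.resize(a,None,fx=4,fy=4,interpolation=cv2.INTER_CUBIC)[:340];B=cv2.resize(b,(364,260),interpolation=cv2.INTER_CUBIC)
A=cv2.resize(a,(464,340),interpolation=cv2.INTER_CUBIC)
o=np.zeros((600,464,3),np.uint8);o[:340]=A;o[340:,:364]=B; cv2.imwrite("pics/t7.png",o)
f=ctrl.get_image("top")[:,:,::-1].copy(); cv2.imwrite("pics/topF.png",f); C=cam("top")
H,S,V=cv2.split(cv2.cvtColor(f,cv2.COLOR_BGR2HSV))
for nm,m in dict(red=((H<8)|(H>172))&(S>140)&(V>90),blue=(H>100)&(H<125)&(S>110)&(V>70)).items():
    for ar,c in blobs(m,15,3000):
        (cx,cy),sz,an=cv2.minAreaRect(c)
        if cx>370 and cy>130: print(nm,np.round((cx,cy),1),np.round(sz,1),onz(C,(cx,cy),.087 if nm=="red" else .065).round(4))
print(ctrl.get_state()["position"],ctrl.get_state()["time"])
E
```

```text
red [400.5 162.5] [23. 23.] [ 0.6124 -0.1211  0.087 ]
blue [384.5 204.3] [23.2  3.6] [ 0.4962 -0.0791  0.065 ]
[0.50941134 0.11591925 0.2961734 ] 33.975
```

View pics/t7.png

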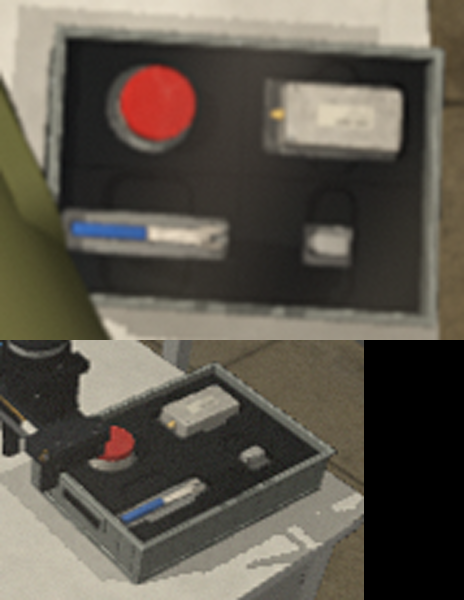

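All four parts are in their cut-outs: tin at (157,102), box (343,120), wrench (148,232), ferrite (330,241). I'll take one close wrist look to check that they lie flat.

drive_tool([
  [[-5,0,-1],[0,0,0],0.5],
  [[-5,0.5,-1],[0,0,0],0.5],
  [[-5,0.5,-1],[0,0,0],0.5],
  [[-5,0.5,0],[0,0,0],0.5],
  [[-5,0.5,0],[0,0,0],0.5],
  [[-5,0.5,0],[0,0,0],0.5],
  [[-5,0.5,0],[0,0,0],0.5],
  [[-4,0.5,0],[0,0,0],0.5],
  [[0,0,0],[0,0,0],0.5],
  [[0,0,0],[0,0,0],0.5],
])

```text
time: 35.22
position: [0.5185, -0.2738, 0.3262]
tool_rot: [-2.292, -2.147, -0.001]
ft_force: [-0.2, 1.4, -0.3]
grip_width: 0.75
grip_force: 0.0
```

```bash
python3 - <<'E'
from h import *
im=snap("w5"); print(ctrl.get_state()["position"]); cv2.imwrite("pics/w5c.png",cv2.resize(im[0:245,205:430],None,fx=2.4,fy=2.4,interpolation=cv2.INTER_CUBIC))
E
```

```text
[ 0.51876173 -0.27301742  0.32637674]
```

View pics/w5c.png

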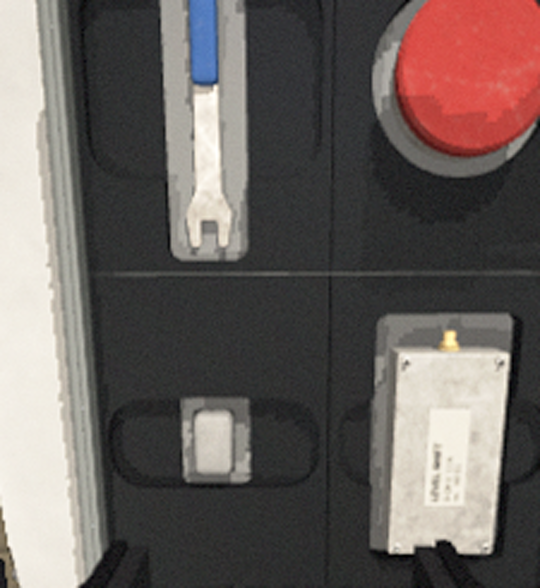

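The close view shows everything flat: the ferrite centred at (214,440), the box with its gold tip 8 mm from the cut-out end, and the wrench and tin inside their outlines. I'm handing in.

```bash
python3 -c "
from bench import ctrl
print(ctrl.close_job())"
```

```text
the job is handed in; nothing more can be done
None
```

The adapter box, tin, ferrite and wrench each lie flat in their own cut-outs as seen in the last pictures, I never reached for the tester, and the job was handed in at about 35 s of the 112 s; no verdict came back.

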